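Clear the bottle labeller's catch tray and hold its tailstock open at the size mark

TASK

Take the two labelled bottles out of the labelling machine's catch tray and lay them in the white tote, setting them down rather than dropping them. Then pull the machine's spring-loaded tailstock back by its black T-grip until its pointer lines up with the red size mark, and hold it open there for the next bottle: finish while still holding it, because it springs shut when let go. Leave everything else where it stands.

Things in the scene. Friction and masses are not known exactly. Their poses are not given: they have to be found in the camera images.
- labeller: hand labelling machine for small bottles, fixed. Origin at table height; x points away from its catch-tray side, y left along the machine, z up. Grey base plate x -85 to 175, y -200 to 180 mm, 16 mm high. Two rollers to carry a bottle: y 4 to 98 mm, top 68 mm high. Scale rail in front of the tailstock: x = -46 mm, top 74 mm high. End plate at y = -170 mm, top 86 mm high
- tray_floor (a point): centre of the labeller's steel catch tray, on its black rubber floor, 6 mm above the table; axes as the labeller's. Tray 165 (x) x 220 (y) mm outside, walls 22 mm high and 4 mm thick. A steel chute overhangs its rear edge by 10 mm, 25 mm high there and rising towards the rollers
- headstock_top (a point): top centre of the labeller's white headstock (75 x 55 mm), 101 mm above the table; its crank sticks out 90 mm towards the labeller's +y, up to 84 mm high
- tube_end (a point): outer end of the tailstock's dark steel spring tube, 20 mm thick, its axis 62 mm above the table; runs from here 105 mm towards the labeller's +y
- label_roll (a point): middle of the white label roll at the rear of the labeller: 80 mm across, 36 mm wide along y, top 115 mm above the table
- tailstock: blue sliding block (top 84 mm high) with a black T-grip on a post. Origin: middle of the T-grip, 122 mm up; axes as the labeller's. T-grip 60 mm along x, 14 thick along y, 24 high, 26 mm free below it. Slides along y: pull to -y, 80 mm travel; starts shut. A spring pushes it shut (+y), 4.5 N at first, 1.3 N more per 10 mm; friction 0.5 N
- pointer (a point): tip of the yellow pointer that sticks out from the front of the tailstock over the scale rail, 79 mm above the table; moves with the tailstock (62 mm in front of the T-grip's middle, at the same y)
- size_mark: red rider (17 x 14 x 28 mm) with a white line across its top, clamped to the front of the scale rail; does not move. Origin at the rear end of the white line, 79 mm above the table; axes as the labeller's. The tailstock is at the mark when the pointer has the same y as the line: pointer y in the mark's frame = 0 (positive before the mark, negative past it)
- bottle0: labelled bottle lying in the catch tray: amber glass 25 mm across, y -34 to 10 mm, with white label and green stripe; white cap 23 mm across, y 13 to 34 mm; 68 mm long in all, about 45 g. Origin on its axis at mid-length, 12.5 mm above what it lies on; its y runs along the bottle to the cap, x and z may roll. Grip it across the glass
- bottle1: labelled bottle lying in the catch tray: amber glass 25 mm across, y -34 to 10 mm, with white label and green stripe; white cap 23 mm across, y 13 to 34 mm; 68 mm long in all, about 45 g. Origin on its axis at mid-length, 12.5 mm above what it lies on; its y runs along the bottle to the cap, x and z may roll. Grip it across the glass
- tote: white plastic open box, fixed, empty; 200 (its x) x 160 (its y) x 55 mm high, walls and floor 4 mm. Origin at table height under its centre
- oil0: standing upright in the wooden rack, bystander: an amber 10 ml bottle, 25 mm across, 68 mm tall, white cap with a coloured dot. Origin at the centre of its underside
- oil1: standing upright in the wooden rack, bystander: an amber 10 ml bottle, 25 mm across, 68 mm tall, white cap with a coloured dot. Origin at the centre of its underside
- oil2: standing upright in the wooden rack, bystander: an amber 10 ml bottle, 25 mm across, 68 mm tall, white cap with a coloured dot. Origin at the centre of its underside
- blank: bystander: unlabelled amber bottle with white cap standing on the table just left of the catch tray, 25 mm across, 68 mm tall. Origin at the centre of its underside
- jar: bystander: amber jar with white lid, 72 mm across, 75 mm tall. Origin at the centre of its underside
- pot: bystander: small white cream pot, 48 mm across, 38 mm tall, between the tote and the tray. Origin at the centre of its underside
- cylinder: bystander: clear plastic measuring cylinder with a 60 mm foot, 126 mm tall. Origin at the centre of its underside
Things that resemble listed ones, but are neither listed nor needed, are in the scene too. Leave any blue look-alike of the bottle0 alone.

How it is judged:
On the way, in this order (a step that is already met when the one before it is completed fails the run):
1. both labelled bottles lie in the tote, at rest and let go (x of bottle0 in the frame of tote between -0.096 and 0.096 m and y of bottle0 in the frame of tote between -0.076 and 0.076 m and z of each of bottle0, bottle1 in the frame of tote below 0.05 m and linear speed of each of bottle0, bottle1 below 0.05 m/s and contact force between the fingers and bottle0 below 0.1 N and x of bottle1 in the frame of tote between -0.096 and 0.096 m and y of bottle1 in the frame of tote between -0.076 and 0.076 m and contact force between the fingers and bottle1 below 0.1 N), for 0.2 s.
2. the tailstock is pulled out so that its pointer is at the red mark, held by the fingers (y of pointer in the frame of size_mark between -0.004 and 0.004 m and linear speed of tailstock below 0.02 m/s and contact force between the fingers and tailstock above 3 N), for 0.3 s.
At the end, for the whole second after the job is handed in: both labelled bottles lie inside the tote, at rest and not touched by the fingers; the tailstock's pointer is within 4 mm of the red mark's line along the slide, still (under 20 mm/s), and the fingers hold it there (contact force above 3 N) through the last second (all of step 1 and all of step 2); the arm keeps its last pose, push and grip.
It fails at once if a bystander (oil bottles, blank bottle, jar, pot, measuring cylinder) is moved by more than 30 mm or tipped over (distance of any of oil0, oil1, oil2, blank, jar, pot, cylinder from where it was at the start of the episode above 0.03 m or angle between any of oil0, oil1, oil2, blank, jar, pot, cylinder's own z axis and vertical above 0.5 rad).
It fails at once if a labelled bottle is dropped: in the air more than 95 mm up without the fingers on it ((height (world z) of bottle0 above 0.095 m and contact force between the fingers and bottle0 below 0.05 N) or (height (world z) of bottle1 above 0.095 m and contact force between the fingers and bottle1 below 0.05 N)).
It also fails if it takes over 66 s, if anything falls off the work surface, if the arm or the gripper's body presses on something with over 40 N, if the wrist force passes 120 N, or if a joint passes its speed limit or range.

ROBOT

A 6-joint arm with a two-finger parallel gripper is mounted at the origin on the work surface. World frame = base frame: x ahead of the robot, y to its left, z up, the work surface at z = 0. Lengths are in m, angles in rad, forces in N, time in s.
With the tool pointing down it reaches from about 0.25 to 0.725 m from the base axis. Payload 4 kg.
Tool frame: the origin (TCP) lies between the finger pads; the fingertips stand 19 mm ahead of it and the grasp point (between the pads) is the TCP; z points along the fingers, y is the line along which they close (so a half turn about z gives the same grasp; the last joint's range is limited). The gripper opens to 85 mm and grips with 20 to 120 N. Pads are 22 mm wide; open, the fingers measure 114 mm over their backs; the gripper's body (76 mm by 85 mm) begins 54 mm behind the grasp point. The pads swing forward as they close: fully open they stand 13 mm farther back than shut.
Start: joints at [1.281, 0.241, 0.005, 1.335, 0, 1.571], TCP at [0.143, 0.479, 0.25] pointing down, gripper open.
Joint ranges: [-2.72, 2.72], [-1.05, 1.87], [-1.09, 1.28], [-1.99, 2.15], [-1.42, 1.44], [-3.14, 3.14]. Speed limits (rad/s): [2.79, 2.79, 3.14, 3.14, 3.14, 3.14].

INTERFACE

Orientations are given as a unit quaternion [w, x, y, z].
In Python, from plant import * gives the robot as it stands. The module is installed in compiled form; this text tells all that it offers.
- The arm moves only by the tool move_arm, never from a script. Its argument "commands" is a list that holds one entry, the list of rows, each a list of 4 numbers: the shift along the tool's x, y, z scaled (see below), then the turn about the tool's z scaled (see below). In form: [[[x, y, z, roll], ...]]. A call has 1 to 12 rows; each row shifts and turns the commanded pose from where the row before left it, along the tool's axes as they then stand; what a row does not reach is not made up. The controller multiplies each number of a shift by 0.03 m and each number of a turn by 5 degrees. A row lasts 1/8 s, in which the tool goes at most 62.5 mm and 10.7 degrees, less where a joint would pass 70% of its speed; a pose out of reach is approached as far as the arm can. A call with a number of a shift or a turn outside -1 to 1 is refused whole. A call with a gripper value outside its range is refused whole. "jaw" is the closure, from -1 (fully open) to 1 (shut), set as the call begins (left out, the last holds). The fingers move at their own pace and stop on an object; "force" is the grip in N (left out, the last holds). Time passes only in rows, so rows that do not move let the fingers close. It gives the time, the measured TCP pose, the force, the opening and the grip force at its end, in the units of the state.
- get_obs(): the state, without advancing time (a new reading comes with each control period).
- snapshot(name): name is "scene" or "side" or "wrist"; returns the picture (400x640x3 uint8, blue, green, red); there is no depth.
- get_calibration(name): a dict with "fx", "fy", "cx", "cy" (pixels), "extrinsics" (4x4, takes a point from world to camera coordinates). Camera axes: x right, y down, z forward; pixel columns grow to the right and rows downward; lengths in m; the calibration is good to about 2 mm. A picture is of the moment at which its call begins: read the wrist's pose just before it. get_calibration takes no time and is no camera call; for the wrist camera it gives the pose at the moment of the call.
- sign_off(): hands the job in; it is judged then, once.
The state is a dict: "time": time; "qpos": joint angles; "qvel": joint speeds; "effort": joint torques, N m; "position": TCP position; "tool_rot": TCP orientation; "force": force on the tool from outside, world axes, zero at the start; "torque": the same for the moment, N m; "finger_gap": opening from 0.0 (shut) to 1.0 (fully open); "gripper_force": force on a finger pad.
Only numpy, scipy, OpenCV 4.12 (cv2) and the standard library are available. Lean on these libraries where they do the work, as an engineer would, in place of code of your own. Each camera call takes 0.05 s, during which the arm holds its last target. There are 200 camera calls.

## Working session

There is one attempt and no reset: what is moved stays moved. The work goes in short steps, Python scripts to look and compute and a tool call to move; the robot and the scene stay as the last step left them, time stands still between calls to the robot, and variables do not carry over. Pictures are saved under pics/ and viewed, at most 10 in all, crops included, and the job is handed in when it is done.

Besides the shell and the picture viewer there is one more tool, called after ">>>" as name(argument=value, ...), one argument or row to a line, values as JSON. move_arm: Moves the arm, as the interface text tells. Its arguments: {"type":"object","properties":{"commands":{"type":"array"},"jaw":{"type":"number"},"force":{"type":"number"}},"required":["commands"]}

```bash
mkdir -p pics
python3 - <<'E'
from plant import *
import cv2
for n in("scene","side"):
    im=snapshot(n); cv2.imwrite(f"pics/{n}0.png",im)
    c=get_calibration(n); print(n,c)
o=get_obs(); print(o)
E
```

```text
scene {'fx': 375.1939616315413, 'fy': 375.1939616315413, 'cx': 318.4340752977007, 'cy': 189.35612064943956, 'extrinsics': array([[ 0.77551902,  0.63124525, -0.00998425, -0.45578286],
       [ 0.46209105, -0.57833764, -0.67230754, -0.15888947],
       [-0.43016521,  0.51677366, -0.74020462,  1.25389814],
       [ 0.        ,  0.        ,  0.        ,  1.        ]])}
side {'fx': 364.54035306162393, 'fy': 364.54035306162393, 'cx': 318.55405950884057, 'cy': 202.58490290321578, 'extrinsics': array([[-0.98882894,  0.14839886, -0.01396818,  0.53794948],
       [ 0.09718903,  0.57086316, -0.81527268, -0.01630638],
       [-0.11301162, -0.80752277, -0.57890876,  1.05593995],
       [ 0.        ,  0.        ,  0.        ,  1.        ]])}
{'time': 0.1, 'qpos': array([ 1.28099978e+00,  2.41324114e-01,  3.90314105e-03,  1.33520569e+00,
       -1.86315391e-05,  1.57079477e+00]), 'qvel': array([-1.59065347e-03, -1.59105005e-03,  2.33442569e-03, -8.01934854e-04,
       -9.98542720e-05, -4.84632803e-04]), 'effort': array([ 7.84151434e-04, -3.73137438e+01,  2.53010076e+01,  1.08601412e-02,
        5.47405909e-05, -1.16518848e-05]), 'position': array([0.14273755, 0.47865933, 0.24952557]), 'tool_rot': array([-1.22925025e-04,  1.44390933e-01,  9.89520298e-01, -9.06920776e-04]), 'force': array([-0.19956136, -0.36419557,  0.08685739]), 'torque': array([0.02627063, 0.02109467, 0.03139538]), 'gripper_force': 0.0, 'finger_gap': 0.9979773049713935}
```

View pics/scene0.png

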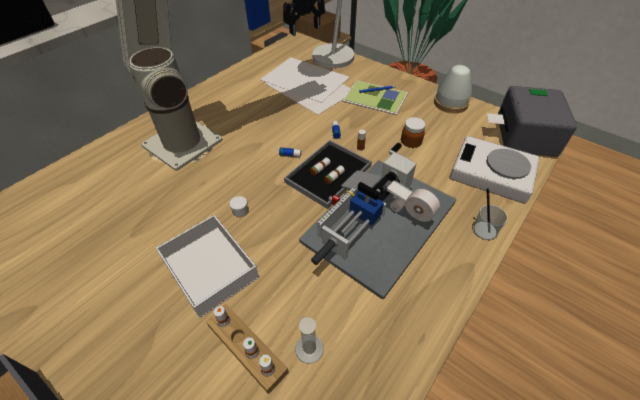

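View pics/side0.png

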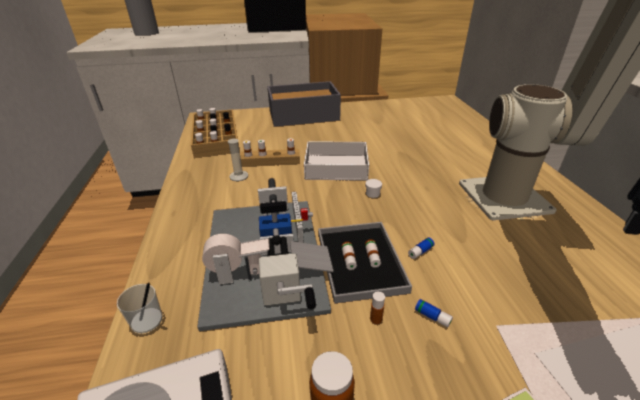

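The scene view shows two amber bottles with white labels in the black tray at (320,165) and (335,175). Blue look-alikes lie at (290,152) and (336,130), the standing blank is at (361,140), and the tote is at (208,265). In the side view the bottles are at (349,255) and (373,253). Next is one close crop of each view.

Run:
```python
import cv2,numpy as np
a=cv2.imread("pics/scene0.png")[135:275,270:470]; b=cv2.imread("pics/side0.png")[170:310,200:420]
a=cv2.resize(a,None,fx=4,fy=4,interpolation=cv2.INTER_CUBIC)
b=cv2.resize(b,None,fx=3.6,fy=3.6,interpolation=cv2.INTER_CUBIC)
cv2.imwrite("pics/c1.png",a);cv2.imwrite("pics/c2.png",b)
```

```text
(no output)
```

View pics/c1.png

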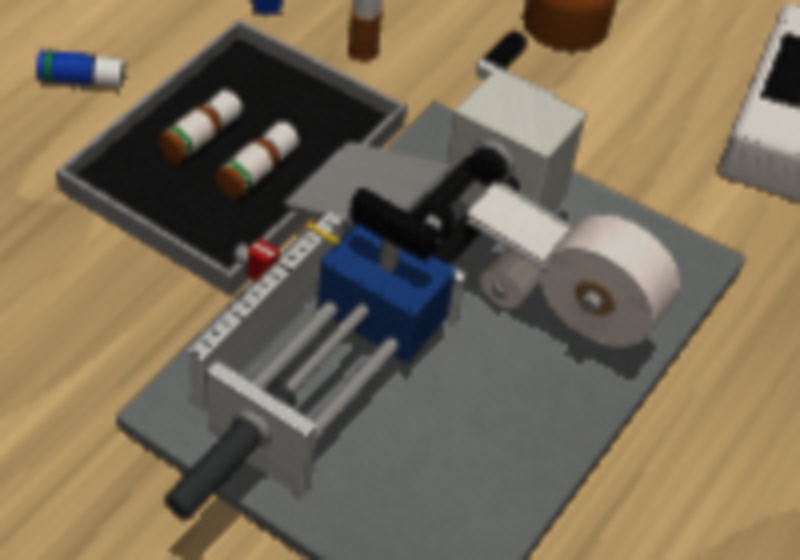

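View pics/c2.png

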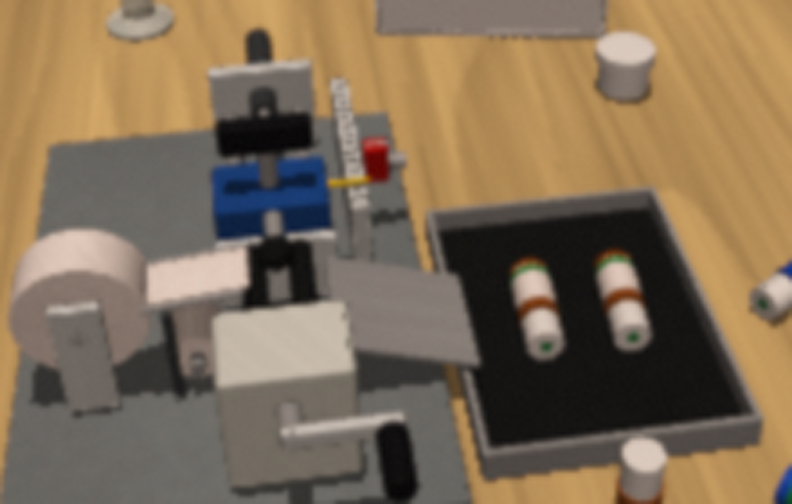

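In the crops, the labelled bottles run in c1 from (172,148) to (232,100) and from (231,182) to (290,133). The T-grip is centred at c1 (395,222) and c2 (263,133). The pointer tip is at c1 (312,225) and c2 (366,181), and the red mark at c1 (264,250) and c2 (375,145). I'll triangulate these.

```bash
cat > h.py <<'E'
from plant import *
import numpy as np,cv2
def ray(n,p,c=None):
    c=c or get_calibration(n);E=c["extrinsics"];R,t=E[:3,:3],E[:3,3]
    d=R.T@np.array([(p[0]-c["cx"])/c["fx"],(p[1]-c["cy"])/c["fy"],1]);return -R.T@t,d/np.linalg.norm(d)
def plane(n,p,z,c=None):
    o,d=ray(n,p,c);return o+d*(z-o[2])/d[2]
def tri(ps,pt):
    A=np.zeros((3,3));b=np.zeros(3);rs=[ray("scene",ps),ray("side",pt)]
    for o,d in rs:
        P=np.eye(3)-np.outer(d,d);A+=P;b+=P@o
    x=np.linalg.solve(A,b);return x,max(np.linalg.norm((np.eye(3)-np.outer(d,d))@(x-o)) for o,d in rs)
def proj(X,c):
    X=np.atleast_2d(X);E=c["extrinsics"];q=X@E[:3,:3].T+E[:3,3];return np.c_[c["fx"]*q[:,0]/q[:,2]+c["cx"],c["fy"]*q[:,1]/q[:,2]+c["cy"]]
E
cat > m1.py <<'E'
from h import *
np.set_printoptions(precision=4,suppress=True)
S=lambda u,v:(270+u/4-.4,135+v/4-.4); T=lambda u,v:(200+u/3.6-.4,170+v/3.6-.4)
P={"grip":(S(395,222),T(263,133)),"pointer":(S(312,225),T(366,181)),"redtop":(S(266,247),T(375,143)),
"A_base":(S(172,145),T(609,257)),"A_cap":(S(232,100),T(637,340)),"B_base":(S(231,180),T(526,266)),"B_cap":(S(289,134),T(547,345)),
"tube_end":(S(180,505),T(258,40)),"plate_rear_r":(S(742,262),T(18,500)),"headtop":(S(517,105),T(285,342)),
"endplate_L":(S(213,368),T(211,70)),"endplate_R":(S(315,432),T(311,63))}
for k,(a,b) in P.items():
    x,e=tri(a,b);print(k,x,round(e*1e3,1))
for k,z in(("A_base",.0185),("A_cap",.0185),("B_base",.0185),("B_cap",.0185)):
    print(k,plane("scene",P[k][0],z),plane("side",P[k][1],z))
# tray outer corners (rim z .022), scene
for p,z in (((240,22),.022),((405,107),.022),((232,288),0.),((58,178),.022),((742,262),.016),((118,420),.016)): print("pl",p,plane("scene",S(*p),z))
for p in ((430,213),(653,192),(757,415),(490,465)): print("side tray",plane("side",T(*p),.022))
for p in ((158,251),(213,218),(257,267),(199,304)): print("tote",plane("scene",p,.055))
for p in ((307,145),(369,145),(368,157),(306,157)): print("toteS",plane("side",p,.055))
print("pot",plane("scene",(239,202),.038),"blank",plane("scene",(361,133),.068))
E
python3 m1.py
```

```text
grip [0.6626 0.1074 0.1235] 0.6
pointer [0.6003 0.1081 0.0774] 0.1
redtop [0.5899 0.0716 0.0804] 0.0
A_base [0.4446 0.1483 0.0241] 0.2
A_cap [0.4454 0.2199 0.0179] 0.2
B_base [0.501  0.1477 0.0237] 0.4
B_cap [0.5024 0.2165 0.0191] 0.7
tube_end [ 0.6623 -0.1043  0.0619] 0.3
plate_rear_r [0.8199 0.2968 0.0313] 8.4
headtop [0.6588 0.2689 0.1006] 2.2
endplate_L [ 0.6669 -0.034   0.0976] 32.9
endplate_R [ 0.6599 -0.022   0.0759] 36.3
A_base [0.4411 0.1525 0.0185] [0.4425 0.1421 0.0185]
A_cap [0.446  0.2194 0.0185] [0.4454 0.2204 0.0185]
B_base [0.4984 0.1516 0.0185] [0.4992 0.1418 0.0185]
B_cap [0.5029 0.2168 0.0185] [0.5016 0.2156 0.0185]
pl (240, 22) [0.3963 0.2929 0.022 ]
pl (405, 107) [0.5567 0.2929 0.022 ]
pl (232, 288) [ 0.5533  0.0832 -0.    ]
pl (58, 178) [0.3999 0.0713 0.022 ]
pl (742, 262) [0.8252 0.314  0.016 ]
pl (118, 420) [ 0.5723 -0.0596  0.016 ]
side tray [0.5546 0.0807 0.022 ]
side tray [0.395  0.0838 0.022 ]
side tray [0.3949 0.2938 0.022 ]
side tray [0.5545 0.3049 0.022 ]
tote [ 0.349  -0.3155  0.055 ]
tote [ 0.3744 -0.167   0.055 ]
tote [ 0.5657 -0.1972  0.055 ]
tote [ 0.5332 -0.3397  0.055 ]
toteS [ 0.5341 -0.3226  0.055 ]
toteS [ 0.3299 -0.286   0.055 ]
toteS [ 0.3548 -0.2051  0.055 ]
toteS [ 0.5476 -0.2392  0.055 ]
pot [ 0.3738 -0.0799  0.038 ] blank [0.485  0.3374 0.068 ]
```

Heights and sizes check out: grip z 0.1235 (122 mm given), pointer 0.077 (79), tube end 0.062, headstock top 0.1006. The labeller is almost square with the world. Bottle A's glass is near (0.444, 0.176) and B's near (0.5005, 0.176), both lying along y. I'll turn the tool so the fingers close along world x, then hover.

>>> move_arm(
  commands=[
    [[0, 0, 0, 1], [0, 0, 0, 1], [0, 0, 0, 1], [0, 0, 0, 1], [0, 0, 0, 1], [0, 0, 0, 1], [0, 0, 0, 1], [0, 0, 0, 1], [0, 0, 0, 1], [0, 0, 0, 1], [0, 0, 0, 1], [0, 0, 0, 1]],
  ],
  jaw=0.05,
  force=30,
)

```text
time: 1.6
position: [0.1428, 0.4788, 0.2498]
tool_rot: [0.0, 0.621, 0.784, -0.001]
force: [-0.2, -0.2, 0.8]
finger_gap: 0.475
gripper_force: 0.0
```

>>> move_arm(
  commands=[
    [[0, 0, 0, 1], [0, 0, 0, 1], [0, 0, 0, 0.68], [0, 0, 0, 0]],
  ],
)

```text
time: 2.1
position: [0.1428, 0.4789, 0.2498]
tool_rot: [0.0, 0.707, 0.707, -0.0]
force: [-0.1, 0.4, -0.3]
finger_gap: 0.475
gripper_force: 0.0
```

>>> move_arm(
  commands=[
    [[-0.92, 0.91, 0.3, 0], [-0.92, 0.91, 0.3, 0], [-0.92, 0.91, 0.3, 0], [-0.92, 0.91, 0.3, 0], [-0.92, 0.91, 0.3, 0], [-0.92, 0.91, 0.3, 0], [-0.92, 0.91, 0.3, 0], [-0.92, 0.91, 0.3, 0], [-0.92, 0.91, 0.3, 0], [-0.92, 0.91, 0.3, 0], [-0.92, 0.91, 0.3, 0], [0, 0, 0, 0]],
  ],
)

```text
time: 3.6
position: [0.444, 0.1737, 0.1504]
tool_rot: [-0.0, 0.708, 0.706, -0.001]
force: [-0.1, 0.4, -0.1]
finger_gap: 0.477
gripper_force: 0.0
```

Run:
```python
from h import *
import pickle
np.set_printoptions(precision=4,suppress=True)
o=get_obs();print(o["time"],o["position"],o["tool_rot"],o["finger_gap"],o["qpos"])
c=get_calibration("wrist");im=snapshot("wrist");cv2.imwrite("pics/w1.png",im);pickle.dump(c,open("w1.pkl","wb"))
print(proj([[.444,.184,.0185],[.5015,.183,.0185]],c))
```

```text
3.6 [0.444  0.1737 0.1504] [-0.0002  0.7083  0.706  -0.0007] 0.4766048274089531 [ 0.3731  0.2664 -0.2327  1.0731 -0.0003  1.9472]
[[310.8762 185.0188]
 [382.3134 186.0731]]
```

View pics/w1.png

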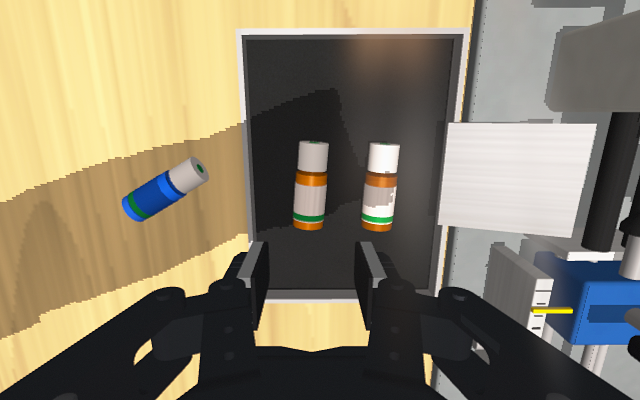

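The wrist view shows both labelled bottles, A at about (311,186) and B at (380,187), within 2 px of the prediction. The blue decoy at (165,190) is clearly apart. Descending on A.

>>> move_arm(
  commands=[
    [[0, 0, 0.8, 0], [0, 0, 0.8, 0], [0, 0, 0.8, 0], [0, 0, 0.8, 0], [0, 0, 0.5, 0], [0, 0, 0.35, 0], [0, 0, 0, 0], [0, 0, 0, 0]],
  ],
)

```text
time: 4.65
position: [0.4435, 0.176, 0.0304]
tool_rot: [0.0, 0.707, 0.707, 0.001]
force: [0.8, -0.3, 0.2]
finger_gap: 0.473
gripper_force: 0.0
```

>>> move_arm(
  commands=[
    [[0, 0, 0, 0], [0, 0, 0, 0], [0, 0, 0, 0], [0, 0, 0, 0], [0, 0, 0, 0]],
  ],
  jaw=1,
  force=30,
)

```text
time: 5.28
position: [0.4437, 0.1758, 0.0307]
tool_rot: [0.0, 0.707, 0.707, 0.001]
force: [-1.5, 0.4, 5.6]
finger_gap: 0.285
gripper_force: 29.0
```

>>> move_arm(
  commands=[
    [[0, 0, -0.9, 0], [0, 0, -0.9, 0], [0, 0, -0.9, 0], [0, 0, -0.9, 0], [-0.96, -0.1, 0, 0], [-0.96, -0.1, 0, 0], [-0.96, -0.1, 0, 0], [-0.96, -0.1, 0, 0], [-0.96, -0.1, 0, 0], [-0.96, -0.1, 0, 0], [-0.96, -0.1, 0, 0], [-0.96, -0.1, 0, 0]],
  ],
)

```text
time: 6.78
position: [0.4188, -0.0559, 0.1377]
tool_rot: [-0.0, 0.707, 0.707, -0.0]
force: [0.2, -0.4, -0.2]
finger_gap: 0.277
gripper_force: 29.2
```

Run:
```python
from h import *
np.set_printoptions(precision=4,suppress=True)
im=cv2.imread("pics/scene0.png")
h=cv2.cvtColor(im,cv2.COLOR_BGR2HSV)
m=cv2.inRange(h,(0,0,60),(180,60,255));w=np.zeros_like(m);w[205:320,145:265]=m[205:320,145:265]
cs,_=cv2.findContours(w,cv2.RETR_EXTERNAL,cv2.CHAIN_APPROX_NONE);c=max(cs,key=cv2.contourArea)
hull=cv2.convexHull(c);ap=cv2.approxPolyDP(hull,3,True)[:,0];print(ap.tolist(),cv2.contourArea(c))
# floor: bright region
g=np.zeros_like(m);g[205:320,145:265]=cv2.inRange(im,(185,185,185),(255,255,255))[205:320,145:265]
cs,_=cv2.findContours(g,cv2.RETR_EXTERNAL,cv2.CHAIN_APPROX_NONE);c=max(cs,key=cv2.contourArea)
ap2=cv2.approxPolyDP(cv2.convexHull(c),3,True)[:,0];print(ap2.tolist())
cal=get_calibration("scene")
for p in ap: print(p,plane("scene",p,.055,cal)[:2],plane("scene",p,0,cal)[:2])
o=np.array([[x,y] for y in(-.08,.08) for x in(-.1,.1)])
for yaw in(-8,-11):
  a=np.radians(yaw);R=np.array([[np.cos(a),-np.sin(a)],[np.sin(a),np.cos(a)]])
  q=o@R.T+[.45,-.258]
  print(yaw,proj(np.c_[q,np.full(4,.055)],cal).tolist())
```

```text
[[214, 215], [255, 265], [258, 276], [222, 319], [199, 317], [156, 248]] 5751.5
[[217, 229], [248, 268], [197, 304], [167, 259]]
[214 215] [ 0.3688 -0.1589] [ 0.3256 -0.1378]
[255 265] [ 0.5583 -0.1964] [ 0.5288 -0.1779]
[258 276] [ 0.5842 -0.2122] [ 0.5566 -0.1949]
[222 319] [ 0.5973 -0.3307] [ 0.5706 -0.3219]
[199 317] [ 0.5562 -0.3582] [ 0.5266 -0.3515]
[156 248] [ 0.3379 -0.3135] [ 0.2925 -0.3035]
-8 [[152.97458328273703, 251.12208272835065], [196.1545787845312, 309.2567221689823], [210.5410138361928, 215.13721003711586], [256.71253000336816, 264.3489484928494]]
-11 [[154.26750277363337, 248.78838584080208], [192.98970265618956, 309.41160436656094], [213.14300062983335, 215.02548726945622], [255.89521188663906, 266.84729368186254]]
```

>>> move_arm(
  commands=[
    [[-0.95, -0.05, 0, 0], [-0.95, -0.05, 0, 0], [-0.95, -0.05, 0, 0], [-0.95, -0.05, 0, 0], [-0.95, -0.05, 0, 0], [-0.95, -0.05, 0, 0], [-0.95, -0.05, 0, 0], [0, 0, 0, 0], [0, 0, 0, 0]],
  ],
)

```text
time: 7.9
position: [0.4082, -0.2539, 0.1375]
tool_rot: [-0.001, 0.707, 0.707, 0.0]
force: [0.1, -0.8, -0.3]
finger_gap: 0.283
gripper_force: 29.2
```

Run:
```python
from h import *
o=get_obs();print(o["time"],o["position"])
a=snapshot("scene")[190:330,130:330];b=snapshot("wrist")
cv2.imwrite("pics/p1.png",np.hstack([cv2.resize(a,(500,350)),cv2.resize(b,(300,350))]))
```

```text
7.9 [ 0.40820676 -0.25391929  0.1374957 ]
```

View pics/p1.png

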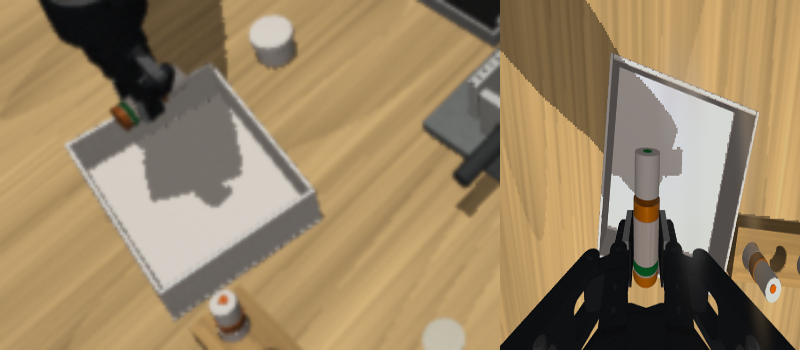

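Bottle A is held firmly above the tote, with its cap at about (647,155) in the right-hand panel. Lowering it to just on the floor.

>>> move_arm(
  commands=[
    [[0, 0, 0.8, 0], [0, 0, 0.8, 0], [0, 0, 0.8, 0], [0, 0, 0.7, 0], [0, 0, 0.35, 0], [0, 0, 0.15, 0], [0, 0, 0, 0], [0, 0, 0, 0]],
  ],
)

```text
time: 9.0
position: [0.4092, -0.2547, 0.0305]
tool_rot: [0.001, 0.707, 0.707, 0.0]
force: [1.2, 0.5, -0.1]
finger_gap: 0.279
gripper_force: 29.2
```

>>> move_arm(
  commands=[
    [[0, 0, 0, 0], [0, 0, 0, 0], [0, 0, 0, 0], [0, 0, -0.4, 0], [0, 0, -0.8, 0], [0, 0, -0.9, 0], [0, 0, -0.9, 0], [0, 0, -0.7, 0]],
  ],
  jaw=0.05,
)

```text
time: 10.0
position: [0.409, -0.2546, 0.1429]
tool_rot: [0.001, 0.707, 0.707, 0.0]
force: [0.9, -0.2, -0.0]
finger_gap: 0.475
gripper_force: 0.0
```

>>> move_arm(
  commands=[
    [[0.95, 0.2, 0, 0], [0.95, 0.2, 0, 0], [0.95, 0.2, 0, 0], [0.95, 0.2, 0, 0], [0.95, 0.2, 0, 0], [0.95, 0.2, 0, 0], [0.95, 0.2, 0, 0], [0.95, 0.2, 0, 0], [0.95, 0.2, 0, 0], [0.95, 0.2, 0, 0], [0.95, 0.2, 0, 0], [0.95, 0.2, 0, 0]],
  ],
)

```text
time: 11.5
position: [0.4809, 0.0886, 0.1417]
tool_rot: [0.0, 0.707, 0.707, 0.0]
force: [-0.5, -0.1, 0.6]
finger_gap: 0.475
gripper_force: 0.0
```

>>> move_arm(
  commands=[
    [[0.98, 0.21, 0, 0], [0.98, 0.21, 0, 0], [0.98, 0.21, 0, 0], [0, 0, 0, 0], [0, 0, 0, 0]],
  ],
)

```text
time: 12.12
position: [0.4993, 0.1754, 0.1411]
tool_rot: [0.0, 0.707, 0.707, -0.0]
force: [0.2, 0.4, 0.0]
finger_gap: 0.476
gripper_force: 0.0
```

Run:
```python
from h import *
np.set_printoptions(precision=4,suppress=True)
o=get_obs();print(o["time"],o["position"])
c=get_calibration("wrist");im=snapshot("wrist");cv2.imwrite("pics/w2.png",im)
h=cv2.cvtColor(im,cv2.COLOR_BGR2HSV)
for nm,lo,hi in(("orange",(5,140,70),(25,255,255)),("green",(50,120,40),(85,255,255))):
    m=cv2.inRange(h,lo,hi)
    n,l,s,ce=cv2.connectedComponentsWithStats(m)
    for i in range(1,n):
        if s[i,4]>60:
            p=plane("wrist",ce[i],.029,c)
            if .41<p[0]<.56 and .08<p[1]<.29: print(nm,s[i].tolist(),p)
g=cv2.imread("pics/scene0.png") # pointer/mark
im=snapshot("scene");print("tote amber",)
h=cv2.cvtColor(im,cv2.COLOR_BGR2HSV)[215:315,155:258]
m=cv2.inRange(h,(50,100,30),(85,255,255));ys,xs=np.nonzero(m);print("green in tote",len(xs), plane("scene",(xs.mean()+155,ys.mean()+215),.0165) if len(xs) else None)
```

```text
12.125 [0.4993 0.1754 0.1411]
orange [296, 177, 33, 16, 449] [0.5    0.1906 0.029 ]
orange [294, 227, 32, 11, 220] [0.4981 0.1522 0.029 ]
green [294, 220, 33, 9, 164] [0.4983 0.1588 0.029 ]
tote amber
green in tote 12 [ 0.4111 -0.2699  0.0165]
```

B sits at x ≈ 0.499, so the tool is aligned. A rests in the tote, with its green stripe at (0.411, -0.270). Descend and grip.

>>> move_arm(
  commands=[
    [[0, 0, 0.8, 0], [0, 0, 0.8, 0], [0, 0, 0.8, 0], [0, 0, 0.7, 0], [0, 0, 0.4, 0], [0, 0, 0.2, 0], [0, 0, 0, 0], [0, 0, 0, 0]],
  ],
)

```text
time: 13.22
position: [0.5002, 0.176, 0.0306]
tool_rot: [0.0, 0.707, 0.707, 0.001]
force: [-1.0, 0.8, 0.6]
finger_gap: 0.478
gripper_force: 0.0
```

>>> move_arm(
  commands=[
    [[0, 0, 0, 0], [0, 0, 0, 0], [0, 0, 0, 0], [0, 0, 0, 0], [0, 0, 0, 0]],
  ],
  jaw=1,
  force=30,
)

```text
time: 13.85
position: [0.5001, 0.176, 0.0306]
tool_rot: [0.0, 0.707, 0.707, 0.001]
force: [-1.2, -0.9, 5.6]
finger_gap: 0.281
gripper_force: 29.4
```

>>> move_arm(
  commands=[
    [[0, 0, -0.9, 0], [0, 0, -0.9, 0], [0, 0, -0.9, 0], [0, 0, -0.9, 0], [-0.95, 0, 0, 0], [-0.95, 0, 0, 0], [-0.95, 0, 0, 0], [-0.95, 0, 0, 0], [-0.95, 0, 0, 0], [-0.95, 0, 0, 0], [-0.95, 0, 0, 0], [-0.95, 0, 0, 0]],
  ],
)

```text
time: 15.35
position: [0.4992, -0.053, 0.1374]
tool_rot: [-0.0, 0.707, 0.707, -0.0]
force: [-0.0, 0.2, -0.2]
finger_gap: 0.279
gripper_force: 29.5
```

>>> move_arm(
  commands=[
    [[-0.9, 0, 0, 0], [-0.9, 0, 0, 0], [-0.9, 0, 0, 0], [-0.9, 0, 0, 0], [-0.9, 0, 0, 0], [-0.9, 0, 0, 0], [-0.9, 0, 0, 0], [-0.9, 0, 0, 0], [0, 0, 0, 0], [0, 0, 0, 0]],
  ],
)

```text
time: 16.6
position: [0.4992, -0.2676, 0.1373]
tool_rot: [-0.001, 0.707, 0.707, 0.0]
force: [-0.6, 0.1, -1.1]
finger_gap: 0.281
gripper_force: 29.5
```

>>> move_arm(
  commands=[
    [[0, 0, 0.8, 0], [0, 0, 0.8, 0], [0, 0, 0.8, 0], [0, 0, 0.7, 0], [0, 0, 0.35, 0], [0, 0, 0.15, 0], [0, 0, 0, 0], [0, 0, 0, 0]],
  ],
)

```text
time: 17.6
position: [0.5001, -0.2684, 0.0307]
tool_rot: [0.001, 0.707, 0.707, 0.0]
force: [-0.2, 0.1, -1.2]
finger_gap: 0.281
gripper_force: 29.5
```

>>> move_arm(
  commands=[
    [[0, 0, 0, 0], [0, 0, 0, 0], [0, 0, 0, 0], [0, 0, -0.4, 0], [0, 0, -0.8, 0], [0, 0, -0.9, 0], [0, 0, -0.9, 0], [0, 0, -0.9, 0], [0, 0, -0.9, 0], [0, 0, -0.9, 0], [0, 0, 0, 0], [0, 0, 0, 0]],
  ],
  jaw=0.05,
)

```text
time: 19.1
position: [0.4995, -0.268, 0.2005]
tool_rot: [0.0, 0.707, 0.707, 0.0]
force: [-0.5, 0.0, 0.3]
finger_gap: 0.478
gripper_force: 0.0
```

Run:
```python
from h import *
np.set_printoptions(precision=4,suppress=True)
o=get_obs();print(o["time"],o["position"],o["qpos"])
c=get_calibration("wrist")
b=snapshot("wrist");a=snapshot("scene");s=snapshot("side")
cv2.imwrite("pics/sc3.png",a);cv2.imwrite("pics/sd3.png",s)
cr=cv2.resize(a[165:245,310:400],(450,400),interpolation=cv2.INTER_CUBIC);cs=cv2.resize(s[190:240,250:330],(350,219),interpolation=cv2.INTER_CUBIC)
r=np.zeros((400,350,3),np.uint8);r[:219]=cs;r[219:]=cv2.resize(b,(350,181))
cv2.imwrite("pics/p2.png",np.hstack([cr,r]))
```

```text
19.1 [ 0.4995 -0.268   0.2005] [-0.4926  0.3974  0.0943  1.2677  0.0002  1.0782]
```

View pics/p2.png

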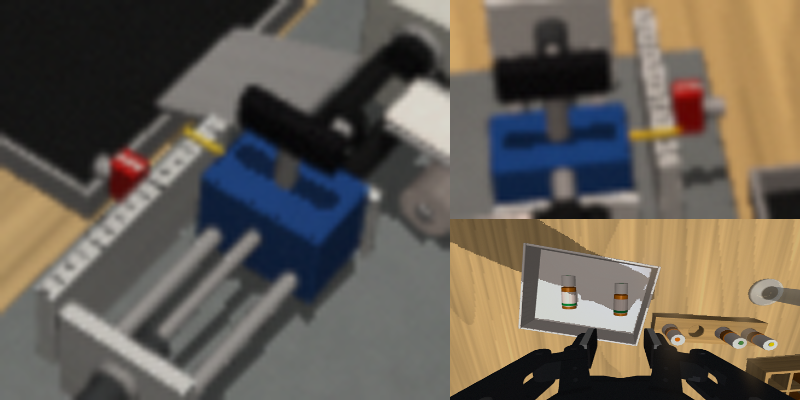

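The wrist panel shows both bottles lying in the tote at (568,293) and (620,300), let go. The yellow pointer is at left-panel (200,140) and the red rider at (130,170). Next I turn the tool 90° so it closes along y, then hover over the T-grip with the camera facing the pointer.

>>> move_arm(
  commands=[
    [[0, 0, 0, -1], [0, 0, 0, -1], [0, 0, 0, -1], [0, 0, 0, -1], [0, 0, 0, -1], [0, 0, 0, -1], [0, 0, 0, -1], [0, 0, 0, -1], [0, 0, 0, -1], [0, 0, 0, -1], [0, 0, 0, -1], [0, 0, 0, -1]],
  ],
)

```text
time: 20.75
position: [0.4991, -0.2679, 0.1996]
tool_rot: [-0.001, 0.257, 0.966, 0.0]
force: [-0.4, -0.5, 0.2]
finger_gap: 0.474
gripper_force: 0.0
```

>>> move_arm(
  commands=[
    [[0, 0, 0, -1], [0, 0, 0, -1], [0, 0, 0, -1], [0, 0, 0, -1], [0, 0, 0, -1], [0, 0, 0, -1], [0, 0, 0, 0], [0, 0, 0, 0]],
  ],
)

```text
time: 21.75
position: [0.4993, -0.268, 0.2002]
tool_rot: [-0.0, 0.001, 1.0, 0.0]
force: [-0.3, -0.3, 0.9]
finger_gap: 0.477
gripper_force: 0.0
```

>>> move_arm(
  commands=[
    [[-0.45, 0.95, 0, 0], [-0.45, 0.95, 0, 0], [-0.45, 0.95, 0, 0], [-0.45, 0.95, 0, 0], [-0.45, 0.95, 0, 0], [-0.45, 0.95, 0, 0], [-0.45, 0.95, 0, 0], [-0.45, 0.95, 0, 0], [-0.45, 0.95, 0, 0], [-0.45, 0.95, 0, 0], [-0.45, 0.95, 0, 0], [-0.45, 0.95, 0, 0]],
  ],
)

```text
time: 23.25
position: [0.6618, 0.0748, 0.2005]
tool_rot: [-0.0, 0.001, 1.0, -0.0]
force: [0.1, -1.0, 0.0]
finger_gap: 0.478
gripper_force: 0.0
```

>>> move_arm(
  commands=[
    [[0, 0.9, 0, 0], [0, 0.2, 0, 0], [0, 0, 0, 0], [0, 0, 0, 0]],
  ],
)

```text
time: 23.75
position: [0.6615, 0.1056, 0.2009]
tool_rot: [-0.0, 0.001, 1.0, -0.0]
force: [0.0, -0.2, 0.4]
finger_gap: 0.481
gripper_force: 0.0
```

```bash
cat > pm.py <<'E'
from h import *
import sys
np.set_printoptions(precision=4,suppress=True)
o=get_obs();print(o["time"],o["position"],o["force"])
c=get_calibration("wrist");im=snapshot("wrist");cv2.imwrite("pics/%s.png"%sys.argv[1],im)
h=cv2.cvtColor(im,cv2.COLOR_BGR2HSV)
for nm,m in(("yellow",cv2.inRange(h,(24,160,120),(34,255,255))),("red",cv2.inRange(h,(0,150,60),(4,255,255))|cv2.inRange(h,(172,150,60),(180,255,255)))):
    n,l,s,ce=cv2.connectedComponentsWithStats(m)
    for i in range(1,n):
        if s[i,4]>40: print(nm,s[i].tolist(),ce[i],plane("wrist",ce[i],.079,c))
print(proj([[.6003,.1081,.079],[.5899,.0716,.079],[.6626,.1074,.134]],c))
E
python3 pm.py w4
```

```text
23.75 [0.6615 0.1056 0.2009] [ 0.0466 -0.1961  0.3707]
yellow [313, 116, 4, 37, 137] [314.6204 134.7226] [0.6108 0.1078 0.079 ]
red [255, 92, 8, 24, 161] [258.2609 103.2609] [0.5884 0.067  0.079 ]
red [266, 92, 12, 24, 252] [271.504  103.5833] [0.5886 0.0766 0.079 ]
[[315.0644 120.1915]
 [264.6922 105.4384]
 [314.7209 225.9861]]
```

View pics/w4.png

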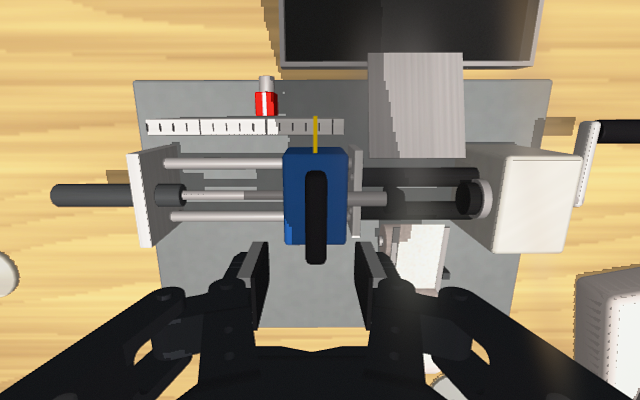

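The wrist view shows the T-grip at (316,217), the pointer at col 314.6, and the white line at col 264, between the red blobs. That gives pointer y 0.1078, mark y 0.0712, so a 36.6 mm pull. This agrees with the two-view triangulation (36.5 mm). Descend and grip.

>>> move_arm(
  commands=[
    [[0, 0.07, 0.7, 0], [0, 0, 0.7, 0], [0, 0, 0.7, 0], [0, 0, 0.4, 0], [0, 0, 0.15, 0], [0, 0, 0, 0], [0, 0, 0, 0]],
  ],
)

```text
time: 24.68
position: [0.6622, 0.1089, 0.1224]
tool_rot: [0.001, 0.0, 1.0, 0.0]
force: [-0.4, -0.2, 0.7]
finger_gap: 0.475
gripper_force: 0.0
```

>>> move_arm(
  commands=[
    [[0, 0, 0, 0], [0, 0, 0, 0], [0, 0, 0, 0], [0, 0, 0, 0], [0, 0, 0, 0], [0, 0, 0, 0]],
  ],
  jaw=1,
  force=60,
)

```text
time: 25.42
position: [0.6619, 0.1084, 0.1222]
tool_rot: [0.001, 0.0, 1.0, -0.0]
force: [-1.0, -3.1, 4.9]
finger_gap: 0.154
gripper_force: 60.8
```

>>> move_arm(
  commands=[
    [[0, -0.15, 0, 0], [0, -0.2, 0, 0], [0, -0.2, 0, 0], [0, -0.2, 0, 0], [0, -0.2, 0, 0], [0, -0.15, 0, 0], [0, -0.12, 0, 0], [0, 0, 0, 0], [0, 0, 0, 0], [0, 0, 0, 0]],
  ],
)

```text
time: 26.68
position: [0.6619, 0.0761, 0.1222]
tool_rot: [0.001, -0.001, 1.0, 0.003]
force: [-0.2, 7.8, 5.4]
finger_gap: 0.156
gripper_force: 60.9
```

```bash
python3 pm.py w5
```

```text
26.675 [0.6619 0.0761 0.1222] [-0.2142  7.7904  5.4406]
yellow [309, 117, 6, 54, 287] [311.2265 144.6655] [0.6108 0.0758 0.079 ]
red [288, 81, 28, 36, 783] [301.5185  98.3257] [0.5885 0.071  0.079 ]
[[376.0576 123.4801]
 [302.719  101.3826]
 [393.4141 294.5225]]
```

>>> move_arm(
  commands=[
    [[0, -0.1, 0, 0], [0, -0.05, 0, 0], [0, 0, 0, 0], [0, 0, 0, 0], [0, 0, 0, 0]],
  ],
)

```text
time: 27.35
position: [0.6619, 0.0719, 0.1222]
tool_rot: [0.001, -0.001, 1.0, 0.003]
force: [-0.5, 9.6, 5.8]
finger_gap: 0.15
gripper_force: 60.9
```

```bash
python3 pm.py w6; python3 -c "
import cv2
im=cv2.imread('pics/w6.png')[70:180,250:370]
cv2.imwrite('pics/w6c.png',cv2.resize(im,None,fx=5,fy=5,interpolation=cv2.INTER_NEAREST))"
```

```text
27.35 [0.6619 0.0719 0.1222] [-0.4737  9.6021  5.7886]
yellow [309, 118, 6, 53, 288] [311.2396 144.9097] [0.611  0.0716 0.079 ]
red [297, 81, 12, 36, 363] [301.5785  98.4518] [0.5885 0.0668 0.079 ]
red [313, 81, 12, 36, 388] [318.8969  98.1778] [0.5884 0.0753 0.079 ]
[[384.4978 123.5175]
 [311.3497 101.4067]
 [404.3072 294.5079]]
```

View pics/w6c.png

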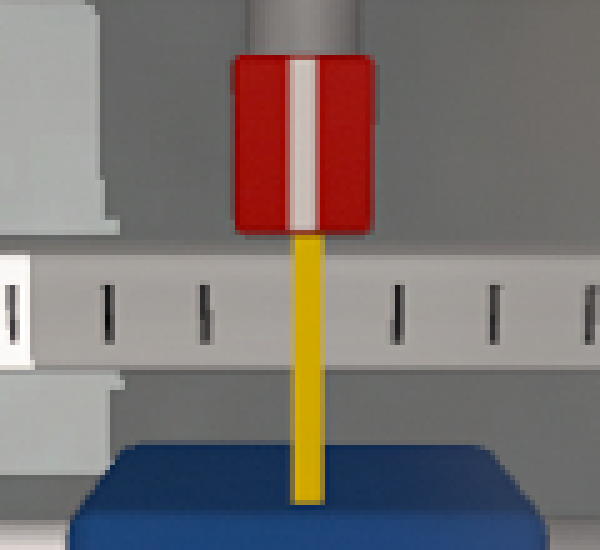

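The crop shows the yellow pointer at col 308 and the white line at col 303, about 0.5 mm before the mark at 5x zoom. One tiny trim and a hold, then hand in.

>>> move_arm(
  commands=[
    [[0, -0.02, 0, 0], [0, 0, 0, 0], [0, 0, 0, 0], [0, 0, 0, 0], [0, 0, 0, 0], [0, 0, 0, 0]],
  ],
)

```text
time: 28.15
position: [0.6619, 0.0715, 0.1222]
tool_rot: [0.001, -0.002, 1.0, 0.003]
force: [-0.3, 10.0, 4.9]
finger_gap: 0.155
gripper_force: 60.9
```

```bash
python3 pm.py w7; python3 -c "
from plant import *
print(sign_off())"
```

```text
28.15 [0.6619 0.0715 0.1222] [-0.3496 10.0036  4.8648]
yellow [309, 118, 6, 53, 285] [311.2105 144.8281] [0.6109 0.0712 0.079 ]
red [297, 81, 12, 36, 364] [302.467  98.25 ] [0.5884 0.0669 0.079 ]
red [314, 81, 12, 36, 403] [319.134   98.1563] [0.5884 0.075  0.079 ]
[[385.2329 123.5308]
 [312.1109 101.4086]
 [405.2747 294.5021]]
the job is handed in; nothing more can be done
None
```

Job handed in at about 28 s: both labelled bottles lie in the tote, and the gripper is holding the tailstock open with its pointer within about 0.5 mm of the red mark; the sign-off returned no verdict.

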